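# Unsnap the clamp box cover and lay it in the dye tray

## Task

Open the clamp box: squeeze the cover's snap tab inward against the fixed grip opposite, just far enough that it lets go and not so hard that it cracks, and lift the cover straight off without wrenching the catch. Lay the cover gently in the empty white dye tray, flat and right way up on its four legs, let go of it, and leave the bottles and the other things where they stand.

Things in the scene. Friction and masses are not known exactly. Their poses are not given: they have to be found in the camera images.
- box: The clamp box: open-topped grey plastic box, 126 (x) x 84 (y) x 60 mm high, walls 4 mm, screwed down on a dark foot plate. Origin: centre of its underside; x along its long side, z up. Inside its +y wall, at mid length, a catch lip 40 mm long reaches in to 29.5 mm from the box's middle; the lip's underside is 6 mm below the rim.
- cover: The loose white cover, 70 to 140 g: a plate 126 x 84 x 3 mm lying on the box's rim, with four 13 mm legs below that sit in the box corners with 1.5 mm play. Origin: centre of the plate's underside (60 mm above the box's underside when closed); axes as the box's. Two upright grips rise to 32 mm above the origin; pinched together along y from above, with 14 mm of plate beside each for a finger.
- tab: The snap tab: the ridged grip on the cover's +y side, 24 mm wide (x), 5 mm thick. Origin: middle of its outer face, at rest 28 mm in +y from the cover's origin and 18 mm above it; axes as the cover's. It springs: inward (to -y) takes about 2 N to start and 2 N more per mm, hard stop at 7 mm. Fingers pressing it with more than 18 N crack it: do not squeeze to the stop.
- barb (a point): The hook at the foot of the tab, under the plate, hidden when closed (point: its outer tip). It reaches about 4 mm (2.5 to 5.5 as the cover sits) under the box's lip, 0.8 mm slack. Tab pressed in by more than that (some 7 to 13 N), it lets go and the cover lifts straight up; 15 mm of lift clears it. Pulled with more than 12 N while still hooked, it cracks.
- plain_grip (a point): Middle of the nominal outer face of the fixed plain grip on the cover's -y side, 40 mm wide (x), 5 mm thick, 28 mm in -y from the cover's origin and 18 mm above it. It is screwed on in a slot: the true face is up to 5 mm farther out or in from cover to cover, so the width over both grips, tab at rest, is 51 to 61 mm and has to be felt. It does not give.
- tray: The shallow white dye tray, open on top, 270 (x) x 210 (y) x 45 mm high, walls and floor 5 mm, empty; it does not move. Origin: centre of its underside; x along its long side. Standing flat in it, the cover's origin is 18 mm above the tray's underside.
- jar: A bystander: glass jar, 64 mm across, 80 mm tall; origin at the centre of its underside.
- woodblock: A bystander: flat wooden block 40 x 40 x 18 mm; origin at the centre of its underside.
- spool: A bystander: small wooden spool standing upright, 40 mm across, 40 mm tall; origin at the centre of its underside.
- bottle1: A bystander: black dye bottle with pointed grey cap, 36 mm across, about 122 mm tall; origin at the centre of its underside.
- bottle2: A bystander: black dye bottle with pointed grey cap, 36 mm across, about 140 mm tall; origin at the centre of its underside.
- bottle3: A bystander: black dye bottle with pointed grey cap, 36 mm across, about 122 mm tall; origin at the centre of its underside.
- bottle4: A bystander: black dye bottle with pointed grey cap, 36 mm across, about 140 mm tall; origin at the centre of its underside.
Things that resemble listed ones, but are neither listed nor needed, are in the scene too. Of the things like the cover, leave any that is purple; of the rest the smaller one is meant.

How it is judged:
By the outcome, as a careful person would: the job done as asked, in the order asked, and still so for the second after the job is handed in, with the robot touching nothing.
It also fails if it takes over 70 s, if anything falls off the work surface, if the arm or the gripper's body presses on something with over 40 N, if the wrist force passes 120 N, or if a joint passes its speed limit or range.

## Robot

A 6-joint arm with a two-finger parallel gripper is mounted at the origin on the work surface. World frame = base frame: x ahead of the robot, y to its left, z up, the work surface at z = 0. Lengths are in m, angles in rad, forces in N, time in s.
With the tool pointing down it reaches from about 0.35 to 0.975 m from the base axis. Payload 4.9 kg.
Tool frame: the origin (TCP) lies on the centre line of the jaws, within the pads' length; the fingertips stand 14 mm ahead of it and the grasp point (between the pads) lies 5 mm behind it; z points along the fingers, y is the line along which they close (so a half turn about z gives the same grasp; the last joint's range is limited). The gripper opens to 85 mm and grips with 20 to 120 N. Pads are 22 mm wide; open, the fingers measure 114 mm over their backs; the gripper's body (76 mm by 85 mm) begins 54 mm behind the grasp point. The pads swing forward as they close: fully open they stand 13 mm farther back than shut.
Start: joints at [1.171, 0.053, 1.613, -0, 1.476, -0.119], TCP at [0.173, 0.601, 0.245] pointing down, gripper open.
Joint ranges: [-3.01, 3.01], [-1.01, 2.22], [0.06, 2.58], [-1.02, 4.17], [0.09, 2.62], [-3.14, 3.14]. Speed limits (rad/s): [2.57, 2.57, 3.14, 3.14, 3.14, 3.14].

## Interface

Orientations are given as a unit quaternion [w, x, y, z].
In Python, from plant import * gives the robot as it stands.
- The arm moves only by the tool send_rows, never from a script. Its argument "steps" is a list of rows, each an object with "translation": the shift along the tool's x, y, z in cm, a list of three; "delta_rot": the turn, a rotation vector about the tool's x, y, z in rad, a list of three; "jaw": the finger opening in cm, from 0 to 8.54. In form: [{"translation": [dx, dy, dz], "delta_rot": [rx, ry, rz], "jaw": jaw}, ...]. A call has exactly 8 rows; each row is the pose to reach, as a shift and turn from the pose commanded when the call began, along the tool's axes at that moment; what a row does not reach only later rows make up. A row lasts 1/10 s, in which the tool goes at most 50 mm and 8.59 degrees, less where a joint would pass 70% of its speed; a pose out of reach is approached as far as the arm can. A call with a gripper value outside its range is refused whole. The fingers move at their own pace and stop on an object; the grip force is fixed at half the most. Time passes only in rows, so rows that repeat a pose let the fingers close, or fill a call up. It gives the time, the measured TCP pose, the force, the opening and the grip force at its end, in the units of the state.
- state(): the state, without advancing time (a new reading comes with each control period).
- grab_frame(name): name is "side" or "top" or "wrist"; returns a dict with "pixels" (384x512x3 uint8, blue, green, red), "range_z" (384x512 float32, m along the optical axis (not along the pixel's ray), 0 where there is no reading), "fx", "fy", "cx", "cy" (pixels), "rvec" (rotation vector, rad) and "tvec" (3), from world to camera coordinates, as OpenCV has them. Camera axes: x right, y down, z forward; pixel columns grow to the right and rows downward; lengths in m; the calibration is good to about 2 mm. A picture is of the moment at which its call begins.
- job_done(): hands the job in; it is judged then, once.
The state is a dict: "time": time; "joint_pos": joint angles; "joint_vel": joint speeds; "joint_efforts": joint torques, N m; "tool_pos": TCP position; "tool_rot": TCP orientation; "contact_force": force on the tool from outside, world axes, zero at the start; "ft_torque": the same for the moment, N m; "gripper_width": opening from 0.0 (shut) to 1.0 (fully open); "grasp_force": force on a finger pad.
Only numpy, scipy, OpenCV 4.12 (cv2) and the standard library are available. Lean on these libraries where they do the work, as an engineer would, in place of code of your own. Each camera call takes 0.05 s, during which the arm holds its last target. There are 200 camera calls.

## Working session

There is one attempt and no reset: what is moved stays moved. The work goes in short steps, Python scripts to look and compute and a tool call to move; the robot and the scene stay as the last step left them, time stands still between calls to the robot, and variables do not carry over. Pictures are saved under pics/ and viewed, at most 10 in all, crops included, and the job is handed in when it is done.

Besides the shell and the picture viewer there is one more tool, called after "Request:" by a JSON object that holds its "name" and its "arguments". send_rows: Moves the arm, as the interface text tells. Its arguments: {"type":"object","properties":{"steps":{"type":"array","items":{"type":"object","properties":{"translation":{"type":"array","items":{"type":"number"}},"delta_rot":{"type":"array","items":{"type":"number"}},"jaw":{"type":"number"}}}}},"required":["steps"]}

```bash
mkdir -p pics; ls; cat > h.py <<'E'
from plant import *
import numpy as np, cv2
def grab(n):
    f=grab_frame(n); f['R']=cv2.Rodrigues(np.array(f['rvec'],float))[0]; f['t']=np.array(f['tvec'],float).reshape(3); f['im']=np.ascontiguousarray(f['pixels']); return f
def cloud(f):
    z=f['range_z']; v,u=np.mgrid[:z.shape[0],:z.shape[1]]
    c=np.stack([(u-f['cx'])/f['fx']*z,(v-f['cy'])/f['fy']*z,z],-1)
    return (c-f['t'])@f['R']
E
python3 - <<'E'
from h import *
s=state(); print(s)
fs=[grab(n) for n in('top','side')]
cv2.imwrite('pics/a.png',fs[0]['im']);cv2.imwrite('pics/b.png',fs[1]['im'])
for n,f in zip('ts',fs): np.savez('/tmp/'+n+'.npz',P=cloud(f),im=f['im'],z=f['range_z'])
for f in fs: print(-f['R'].T@f['t'], f['fx'])
E
```

```text
pics
{'time': 0.0, 'joint_pos': array([ 1.17100586e+00,  5.33394611e-02,  1.61426504e+00, -1.88327047e-06,
        1.47594226e+00, -1.19022451e-01]), 'joint_vel': array([ 0.00072816,  0.00047409, -0.00141601,  0.00086831,  0.00093008,
        0.00025348]), 'joint_efforts': array([ 5.25568248e-04, -3.93680584e+01, -3.70179176e+01, -1.37262286e-04,
        7.02381876e-03,  2.65328794e-05]), 'tool_pos': array([0.17297473, 0.59999661, 0.24409105]), 'tool_rot': array([-2.49713880e-04,  1.39923201e-01,  9.90161877e-01, -9.44599740e-04]), 'contact_force': array([ 0.4384669 ,  0.25633057, -0.23739025]), 'ft_torque': array([ 0.03032354, -0.04288663, -0.02411489]), 'grasp_force': 0.0, 'gripper_width': 1.0002233438873016}
[0.34077957 0.01435351 1.08954865] 355.14264727636055
[0.16544296 0.89803755 1.15538596] 450.07050865115326
```

View pics/a.png

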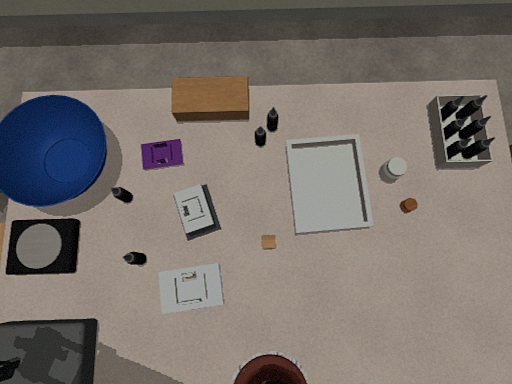

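View pics/b.png

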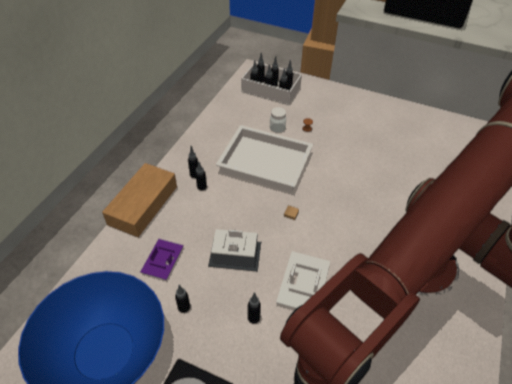

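Candidates for the cover in the top view: purple (162,154), white cover on the grey box (195,210), and the larger white one lying flat at (190,287). The description points to the one on the box at (195,210), so I'll check it in a close crop and measure.

```bash
python3 - <<'E'
from h import *
a=np.load('/tmp/t.npz'); P,im=a['P'],a['im']
b=np.load('/tmp/s.npz'); Q,jm=b['P'],b['im']
c1=cv2.resize(im[175:245,160:230],(400,400),interpolation=cv2.INTER_CUBIC)
c2=cv2.resize(jm[220:280,200:270],(467,400),interpolation=cv2.INTER_CUBIC)
cv2.imwrite('pics/c.png',np.hstack([c1,c2[:, :400]]))
hs=im.max(2)
def rect(P,mask,n):
    k,l,st,_=cv2.connectedComponentsWithStats(mask.astype(np.uint8))
    for i in range(1,k):
        if st[i,4]>15:
            p=P[l==i]; r=cv2.minAreaRect((p[:,:2]*1000).astype(np.float32)); print(n,np.round(r[0],1),np.round(r[1],1),round(r[2],1),'z',np.round(np.median(p[:,2])*1000,1),np.round(p[:,2].max()*1000,1),st[i])
for nm,P_,u0,v0,u1,v1 in(('top',P,165,175,230,245),('side',Q,200,222,270,280)):
    W=np.zeros(P_.shape[:2],bool); W[v0:v1,u0:u1]=1
    h=np.histogram(P_[W][:,2]*1000,bins=range(0,130,4)); print(nm,list(zip(h[1],h[0])))
    rect(P_,W&(P_[...,2]>.05)&(P_[...,2]<.2),nm+'plate'); rect(P_,W&(P_[...,2]>.085)&(P_[...,2]<.2),nm+'grips')
# objects generally
rect(P,(P[...,2]>.012)&(P[...,2]<.3)&(P[...,0]>0.1)&(P[...,0]<.95),'obj')
E
```

```text
top [(np.int64(0), np.int64(1728)), (np.int64(4), np.int64(296)), (np.int64(8), np.int64(17)), (np.int64(12), np.int64(6)), (np.int64(16), np.int64(13)), (np.int64(20), np.int64(12)), (np.int64(24), np.int64(7)), (np.int64(28), np.int64(14)), (np.int64(32), np.int64(12)), (np.int64(36), np.int64(9)), (np.int64(40), np.int64(10)), (np.int64(44), np.int64(10)), (np.int64(48), np.int64(18)), (np.int64(52), np.int64(13)), (np.int64(56), np.int64(42)), (np.int64(60), np.int64(621)), (np.int64(64), np.int64(413)), (np.int64(68), np.int64(24)), (np.int64(72), np.int64(40)), (np.int64(76), np.int64(25)), (np.int64(80), np.int64(6)), (np.int64(84), np.int64(4)), (np.int64(88), np.int64(18)), (np.int64(92), np.int64(22)), (np.int64(96), np.int64(1)), (np.int64(100), np.int64(0)), (np.int64(104), np.int64(0)), (np.int64(108), np.int64(0)), (np.int64(112), np.int64(0)), (np.int64(116), np.int64(0)), (np.int64(120), np.int64(0)), (np.int64(124), np.int64(0))]
topplate [523.9 210.6] [127.6  84.7] 17.6 z 63.7 96.9 [ 173  184   41   50 1242]
topgrips [530.6 189.9] [37.7  4.8] 18.4 z 92.6 94.5 [195 1
[... 1829 characters left out ...]
1 61.3] 72.8 z 77.9 86.3 [379 157  28  25 497]
obj [523.9 210.4] [127.8  85. ] 17.6 z 63.5 96.9 [ 173  184   42   52 1340]
obj [574.6 425.5] [29.7 34.6] 54.3 z 70.0 124.0 [110 187  22  16 224]
obj [ 520.3 -437.5] [37.8 37.8] 86.5 z 40.5 45.0 [404 198  13  13 137]
obj [431.5 661. ] [192.7 160.6] 89.9 z 42.2 52.9 [   5  218   74   57 3740]
obj [423.9  -8. ] [36.2 39.1] 87.8 z 18.3 25.4 [262 235  13  14 181]
obj [386.4 374.4] [29.4 35.3] 89.6 z 81.2 141.7 [122 252  23  13 238]
obj [297.1 224.2] [118.5 178.6] 6.7 z 23.2 67.9 [ 158  263   65   51 2510]
obj [160.9 615.1] [249.3 121.8] 90.0 z 89.7 299.9 [   0  319   97   60 4865]
obj [100.4   3.2] [ 1.1 22. ] 2.9 z 240.3 245.3 [265 381  11   3  16]
```

View pics/c.png

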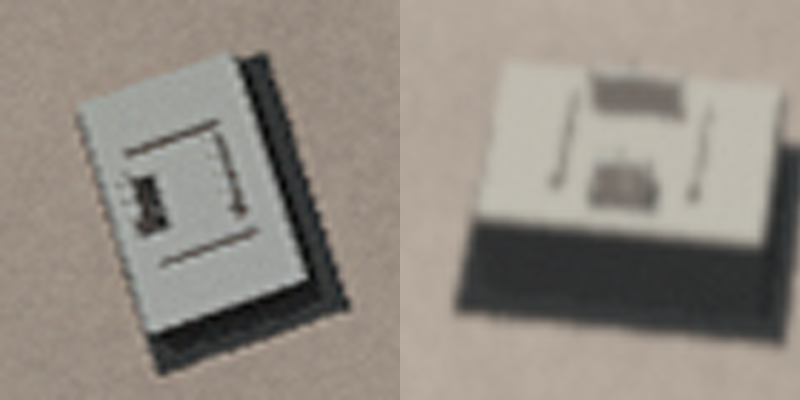

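The top crop shows the 126 x 84 white cover on the grey box. The narrow tab is at crop (150,205), on the +y side, and the wide plain grip is at (235,175). That is my pick. It's centred near (0.523, 0.212) at yaw 17.8°. Moving over it now.

Request:
{"name": "send_rows", "arguments": {"steps": [{"translation": [-4.2, -2.6, 0], "delta_rot": [0, 0, -0.12], "jaw": 8.5}, {"translation": [-8.4, -5.2, 0], "delta_rot": [0, 0, -0.24], "jaw": 8.5}, {"translation": [-12.6, -7.8, 0], "delta_rot": [0, 0, -0.36], "jaw": 8.5}, {"translation": [-16.8, -10.4, 0], "delta_rot": [0, 0, -0.48], "jaw": 8.5}, {"translation": [-21, -13, 0], "delta_rot": [0, 0, -0.592], "jaw": 8.5}, {"translation": [-25.2, -15.6, 0], "delta_rot": [0, 0, -0.592], "jaw": 8.5}, {"translation": [-29.4, -18.2, 0], "delta_rot": [0, 0, -0.592], "jaw": 8.5}, {"translation": [-33.6, -20.8, 0], "delta_rot": [0, 0, -0.592], "jaw": 8.5}]}}

```text
time: 0.9
tool_pos: [0.4391, 0.3057, 0.2449]
tool_rot: [-0.0, -0.155, 0.988, -0.0]
contact_force: [0.4, -0.1, 0.7]
gripper_width: 0.995
grasp_force: 0.0
```

```bash
cat >> h.py <<'E'
from scipy.spatial.transform import Rotation as Ro
def rot(s): q=s['tool_rot']; return Ro.from_quat([q[1],q[2],q[3],q[0]])
def togo(xyz,yaw):
    "shift in cm and turn in tool axes to reach xyz pointing down with tool y at yaw (deg)"
    s=state(); R=rot(s); a=np.radians(yaw); y=np.array([np.cos(a),np.sin(a),0]); z=np.array([0,0,-1.]); x=np.cross(y,z)
    T=Ro.from_matrix(np.c_[x,y,z])
    print('t',round(s['time'],2),'pos',np.round(s['tool_pos'],4),'go cm',np.round(R.inv().apply(np.array(xyz)-s['tool_pos'])*100,2),'rot',np.round((R.inv()*T).as_rotvec(),3),'F',np.round(s['contact_force'],1),'g',round(s['grasp_force'],1),'w mm',round(s['gripper_width']*85.4,1),'j',np.round(s['joint_pos'],2))
E
python3 -c "
from h import *
togo([.5233,.2118,.15],107.8)"
```

```text
t 0.9 pos [0.4391 0.3057 0.2449] go cm [ -5.14 -11.52   9.49] rot [ 0.    -0.     0.001] F [ 0.4 -0.1  0.7] g 0.0 w mm 85.0 j [ 0.47 -0.16  1.82  0.    1.48 -1.41]
```

Request:
{"name": "send_rows", "arguments": {"steps": [{"translation": [-1.3, -2.9, 1], "delta_rot": [0, 0, 0], "jaw": 8.5}, {"translation": [-2.6, -5.8, 2.5], "delta_rot": [0, 0, 0], "jaw": 8.5}, {"translation": [-3.9, -8.7, 4.5], "delta_rot": [0, 0, 0], "jaw": 8.5}, {"translation": [-4.6, -10.4, 6.5], "delta_rot": [0, 0, 0], "jaw": 8.5}, {"translation": [-5.15, -11.5, 8.0], "delta_rot": [0, 0, 0], "jaw": 8.5}, {"translation": [-5.15, -11.5, 8.5], "delta_rot": [0, 0, 0], "jaw": 8.5}, {"translation": [-5.15, -11.5, 8.5], "delta_rot": [0, 0, 0], "jaw": 8.5}, {"translation": [-5.15, -11.5, 8.5], "delta_rot": [0, 0, 0], "jaw": 8.5}]}}

```text
time: 1.7
tool_pos: [0.5225, 0.2148, 0.1611]
tool_rot: [0.001, -0.156, 0.988, 0.0]
contact_force: [-0.3, 0.2, 0.1]
gripper_width: 0.999
grasp_force: 0.0
```

```bash
python3 - <<'E'
from h import *
f=grab('wrist'); P=cloud(f); cv2.imwrite('pics/w.png',f['im'])
togo([.5233,.2118,.083],107.8)
c=np.array([.5233,.2118,0]); a=np.radians(17.8); Y=np.array([-np.sin(a),np.cos(a),0]);X=np.array([np.cos(a),np.sin(a),0])
d=P-c; x=d@X*1e3; y=d@Y*1e3; z=P[...,2]*1e3
m=(abs(x)<75)&(abs(y)<55)&(f['range_z']>0)
print(m.sum(), np.histogram(z[m],bins=range(0,180,5)))
for lo,hi in((58,68),(84,97)):
    k,l,st,_=cv2.connectedComponentsWithStats((m&(z>lo)&(z<hi)).astype(np.uint8))
    for i in range(1,k):
        if st[i,4]>60:
            q=l==i; r=cv2.minAreaRect(np.c_[x[q],y[q]].astype(np.float32)); print(lo,np.round(r[0],1),np.round(r[1],1),round(r[2],1),np.round(np.percentile(y[q],[2,98]),1),np.round(np.percentile(x[q],[2,98]),1),np.median(z[q]),st[i])
E
```

```text
t 1.75 pos [0.5227 0.2149 0.1615] go cm [ 0.05 -0.31  7.85] rot [0.    0.002 0.002] F [0.  0.1 0.5] g 0.0 w mm 85.1 j [ 0.26 -0.02  1.83  0.    1.33 -1.63]
50595 (array([ 2731,    46,     0,    99,     6,     0,     0,     0,     0,
           0,    21,    70, 16645,   364,   709,   524,   107,   111,
         763,     0,     0,     0,     0,     0,     0,     0,     0,
           0,     0,     0,     0,     4,   336,   578,   686]), array([  0,   5,  10,  15,  20,  25,  30,  35,  40,  45,  50,  55,  60,
        65,  70,  75,  80,  85,  90,  95, 100, 105, 110, 115, 120, 125,
       130, 135, 140, 145, 150, 155, 160, 165, 170, 175]))
58 [-0.1 -2. ] [127.4  84.3] 0.0 [-42.6  38.5] [-62.5  60.4] 63.1121228886231 [  186   109   125   170 16914]
84 [ -0.3 -23.2] [40.3  5.2] 0.0 [-25.6 -20.7] [-20.1  18.5] 91.81476348883398 [210 179  11  63 557]
84 [-0.6 23.8] [23.7  5.9] 0.0 [20.9 26.5] [-12.2  10.6] 91.81128473925851 [283 192  10  38 341]
```

View pics/w.png

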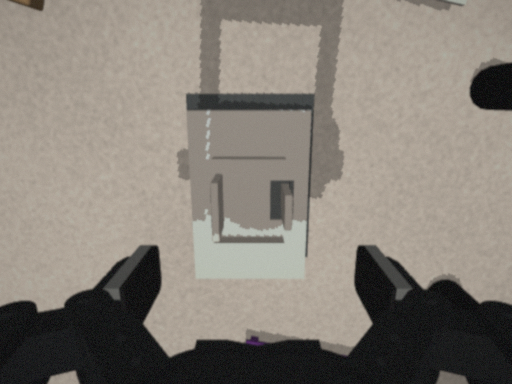

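The wrist view shows the plain grip at (215,208) and the tab at (287,205), square to the jaws. The width over both grips is about 52.5 mm. Descending partway.

Request:
{"name": "send_rows", "arguments": {"steps": [{"translation": [0, 0, 0.5], "delta_rot": [0, 0, 0], "jaw": 7.0}, {"translation": [0, 0, 1.5], "delta_rot": [0, 0, 0], "jaw": 7.0}, {"translation": [0, 0, 2.5], "delta_rot": [0, 0, 0], "jaw": 7.0}, {"translation": [0, 0, 3.5], "delta_rot": [0, 0, 0], "jaw": 7.0}, {"translation": [0, 0, 4], "delta_rot": [0, 0, 0], "jaw": 7.0}, {"translation": [0, 0, 4], "delta_rot": [0, 0, 0], "jaw": 7.0}, {"translation": [0, 0, 4], "delta_rot": [0, 0, 0], "jaw": 7.0}, {"translation": [0, 0, 4], "delta_rot": [0, 0, 0], "jaw": 7.0}]}}

```text
time: 2.55
tool_pos: [0.5231, 0.2139, 0.1209]
tool_rot: [0.0, -0.155, 0.988, 0.0]
contact_force: [-0.2, 0.9, 0.0]
gripper_width: 0.82
grasp_force: 0.0
```

```bash
python3 -c "
from h import *
togo([.5232,.2122,.082],107.8)"
```

```text
t 2.55 pos [0.5231 0.2139 0.1209] go cm [ 0.04 -0.17  3.89] rot [-0.     0.001  0.   ] F [-0.2  0.9  0. ] g 0.0 w mm 70.0 j [ 0.26  0.02  1.86 -0.    1.26 -1.63]
```

Request:
{"name": "send_rows", "arguments": {"steps": [{"translation": [0, -0.1, 0.8], "delta_rot": [0, 0, 0], "jaw": 6.6}, {"translation": [0, -0.17, 1.6], "delta_rot": [0, 0, 0], "jaw": 6.6}, {"translation": [0, -0.17, 2.4], "delta_rot": [0, 0, 0], "jaw": 6.6}, {"translation": [0, -0.17, 3.0], "delta_rot": [0, 0, 0], "jaw": 6.6}, {"translation": [0, -0.17, 3.5], "delta_rot": [0, 0, 0], "jaw": 6.4}, {"translation": [0, -0.17, 3.8], "delta_rot": [0, 0, 0], "jaw": 6.2}, {"translation": [0, -0.17, 3.8], "delta_rot": [0, 0, 0], "jaw": 6.0}, {"translation": [0, -0.17, 3.8], "delta_rot": [0, 0, 0], "jaw": 5.8}]}}

```text
time: 3.35
tool_pos: [0.5233, 0.2123, 0.0825]
tool_rot: [0.0, -0.155, 0.988, 0.0]
contact_force: [0.2, -0.6, -0.3]
gripper_width: 0.679
grasp_force: 0.0
```

```bash
python3 -c "
from h import *
togo([.5232,.2122,.082],107.8)"
```

```text
t 3.35 pos [0.5233 0.2123 0.0825] go cm [ 0.01 -0.    0.05] rot [-0.     0.     0.001] F [ 0.2 -0.6 -0.3] g 0.0 w mm 58.0 j [ 0.25  0.07  1.88 -0.    1.19 -1.63]
```

Now close slowly toward contact.

Request:
{"name": "send_rows", "arguments": {"steps": [{"translation": [0, 0, 0], "delta_rot": [0, 0, 0], "jaw": 5.65}, {"translation": [0, 0, 0], "delta_rot": [0, 0, 0], "jaw": 5.55}, {"translation": [0, 0, 0], "delta_rot": [0, 0, 0], "jaw": 5.45}, {"translation": [0, 0, 0], "delta_rot": [0, 0, 0], "jaw": 5.4}, {"translation": [0, 0, 0], "delta_rot": [0, 0, 0], "jaw": 5.35}, {"translation": [0, 0, 0], "delta_rot": [0, 0, 0], "jaw": 5.3}, {"translation": [0, 0, 0], "delta_rot": [0, 0, 0], "jaw": 5.25}, {"translation": [0, 0, 0], "delta_rot": [0, 0, 0], "jaw": 5.25}]}}

```text
time: 4.15
tool_pos: [0.5232, 0.2122, 0.0823]
tool_rot: [0.0, -0.155, 0.988, -0.0]
contact_force: [-0.2, -0.5, -0.2]
gripper_width: 0.614
grasp_force: 0.4
```

Request:
{"name": "send_rows", "arguments": {"steps": [{"translation": [0, 0, 0], "delta_rot": [0, 0, 0], "jaw": 5.22}, {"translation": [0, 0, 0], "delta_rot": [0, 0, 0], "jaw": 5.2}, {"translation": [0, 0, 0], "delta_rot": [0, 0, 0], "jaw": 5.18}, {"translation": [0, 0, 0], "delta_rot": [0, 0, 0], "jaw": 5.16}, {"translation": [0, 0, 0], "delta_rot": [0, 0, 0], "jaw": 5.14}, {"translation": [0, 0, 0], "delta_rot": [0, 0, 0], "jaw": 5.12}, {"translation": [0, 0, 0], "delta_rot": [0, 0, 0], "jaw": 5.1}, {"translation": [0, 0, 0], "delta_rot": [0, 0, 0], "jaw": 5.1}]}}

```text
time: 4.95
tool_pos: [0.5234, 0.2118, 0.0825]
tool_rot: [0.0, -0.155, 0.988, -0.0]
contact_force: [0.5, -5.0, 3.2]
gripper_width: 0.597
grasp_force: 5.6
```

Request:
{"name": "send_rows", "arguments": {"steps": [{"translation": [0, -0.02, 0], "delta_rot": [0, 0, 0], "jaw": 5.1}, {"translation": [0, -0.04, 0], "delta_rot": [0, 0, 0], "jaw": 5.1}, {"translation": [0, -0.06, 0], "delta_rot": [0, 0, 0], "jaw": 5.1}, {"translation": [0, -0.08, 0], "delta_rot": [0, 0, 0], "jaw": 5.1}, {"translation": [0, -0.1, 0], "delta_rot": [0, 0, 0], "jaw": 5.1}, {"translation": [0, -0.1, 0], "delta_rot": [0, 0, 0], "jaw": 5.1}, {"translation": [0, -0.1, 0], "delta_rot": [0, 0, 0], "jaw": 5.1}, {"translation": [0, -0.1, 0], "delta_rot": [0, 0, 0], "jaw": 5.1}]}}

```text
time: 5.75
tool_pos: [0.5234, 0.2117, 0.0824]
tool_rot: [0.0, -0.155, 0.988, 0.0]
contact_force: [-1.3, -0.0, 3.9]
gripper_width: 0.6
grasp_force: 3.1
```

Request:
{"name": "send_rows", "arguments": {"steps": [{"translation": [0, 0, -0.02], "delta_rot": [0, 0, 0], "jaw": 5.1}, {"translation": [0, 0, -0.04], "delta_rot": [0, 0, 0], "jaw": 5.1}, {"translation": [0, 0, -0.06], "delta_rot": [0, 0, 0], "jaw": 5.1}, {"translation": [0, 0, -0.06], "delta_rot": [0, 0, 0], "jaw": 5.1}, {"translation": [0, 0, -0.06], "delta_rot": [0, 0, 0], "jaw": 5.1}, {"translation": [0, 0, -0.06], "delta_rot": [0, 0, 0], "jaw": 5.1}, {"translation": [0, 0, -0.06], "delta_rot": [0, 0, 0], "jaw": 5.1}, {"translation": [0, 0, -0.06], "delta_rot": [0, 0, 0], "jaw": 5.1}]}}

```text
time: 6.55
tool_pos: [0.5231, 0.2111, 0.0825]
tool_rot: [-0.0, -0.155, 0.988, -0.0]
contact_force: [-0.4, -0.4, 0.0]
gripper_width: 0.599
grasp_force: 3.2
```

```bash
python3 -c "
from h import *
togo([.5232,.2122,.082],107.8)"
```

```text
t 6.55 pos [0.5231 0.2111 0.0825] go cm [-0.04  0.1   0.05] rot [-0.    -0.001  0.001] F [-0.4 -0.4  0. ] g 3.2 w mm 51.2 j [ 0.25  0.07  1.88 -0.    1.19 -1.63]
```

Request:
{"name": "send_rows", "arguments": {"steps": [{"translation": [0, -0.02, 0], "delta_rot": [0, 0, 0], "jaw": 5.06}, {"translation": [0, -0.04, -0.01], "delta_rot": [0, 0, 0], "jaw": 5.02}, {"translation": [0, -0.06, -0.01], "delta_rot": [0, 0, 0], "jaw": 4.98}, {"translation": [0, -0.08, -0.02], "delta_rot": [0, 0, 0], "jaw": 4.94}, {"translation": [0, -0.1, -0.03], "delta_rot": [0, 0, 0], "jaw": 4.9}, {"translation": [0, -0.1, -0.03], "delta_rot": [0, 0, 0], "jaw": 4.9}, {"translation": [0, -0.1, -0.03], "delta_rot": [0, 0, 0], "jaw": 4.9}, {"translation": [0, -0.1, -0.03], "delta_rot": [0, 0, 0], "jaw": 4.9}]}}

```text
time: 7.35
tool_pos: [0.5238, 0.2103, 0.0832]
tool_rot: [-0.0, -0.155, 0.988, 0.0]
contact_force: [1.4, 0.1, -1.6]
gripper_width: 0.572
grasp_force: 7.0
```

Request:
{"name": "send_rows", "arguments": {"steps": [{"translation": [0, -0.02, 0], "delta_rot": [0, 0, 0], "jaw": 4.86}, {"translation": [0, -0.04, 0], "delta_rot": [0, 0, 0], "jaw": 4.82}, {"translation": [0, -0.06, 0], "delta_rot": [0, 0, 0], "jaw": 4.78}, {"translation": [0, -0.08, 0], "delta_rot": [0, 0, 0], "jaw": 4.74}, {"translation": [0, -0.1, -0.01], "delta_rot": [0, 0, 0], "jaw": 4.7}, {"translation": [0, -0.12, -0.01], "delta_rot": [0, 0, 0], "jaw": 4.66}, {"translation": [0, -0.12, -0.01], "delta_rot": [0, 0, 0], "jaw": 4.66}, {"translation": [0, -0.12, -0.01], "delta_rot": [0, 0, 0], "jaw": 4.66}]}}

```text
time: 8.15
tool_pos: [0.5241, 0.2092, 0.0833]
tool_rot: [-0.0, -0.155, 0.988, 0.0]
contact_force: [0.3, 0.0, -1.5]
gripper_width: 0.55
grasp_force: 11.4
```

```bash
python3 -c "
from h import *
togo([.5232,.2122,.082],107.8)"
```

```text
t 8.15 pos [0.5241 0.2092 0.0833] go cm [-0.01  0.32  0.13] rot [ 0.    -0.     0.001] F [ 0.3  0.  -1.5] g 11.4 w mm 47.0 j [ 0.25  0.07  1.88  0.    1.19 -1.63]
```

Request:
{"name": "send_rows", "arguments": {"steps": [{"translation": [0, -0.01, 0], "delta_rot": [0, 0, 0], "jaw": 4.63}, {"translation": [0, -0.03, 0], "delta_rot": [0, 0, 0], "jaw": 4.6}, {"translation": [0, -0.04, 0], "delta_rot": [0, 0, 0], "jaw": 4.57}, {"translation": [0, -0.05, 0], "delta_rot": [0, 0, 0], "jaw": 4.55}, {"translation": [0, -0.05, 0], "delta_rot": [0, 0, 0], "jaw": 4.55}, {"translation": [0, -0.05, 0], "delta_rot": [0, 0, 0], "jaw": 4.55}, {"translation": [0, -0.05, 0], "delta_rot": [0, 0, 0], "jaw": 4.55}, {"translation": [0, -0.05, 0], "delta_rot": [0, 0, 0], "jaw": 4.55}]}}

```text
time: 8.95
tool_pos: [0.5243, 0.2087, 0.0834]
tool_rot: [0.0, -0.155, 0.988, 0.0]
contact_force: [-0.2, 0.6, -0.9]
gripper_width: 0.533
grasp_force: 13.5
```

Request:
{"name": "send_rows", "arguments": {"steps": [{"translation": [0, 0, -0.04], "delta_rot": [0, 0, 0], "jaw": 4.55}, {"translation": [0, 0, -0.08], "delta_rot": [0, 0, 0], "jaw": 4.55}, {"translation": [0, 0, -0.12], "delta_rot": [0, 0, 0], "jaw": 4.55}, {"translation": [0, 0, -0.16], "delta_rot": [0, 0, 0], "jaw": 4.55}, {"translation": [0, 0, -0.2], "delta_rot": [0, 0, 0], "jaw": 4.55}, {"translation": [0, 0, -0.2], "delta_rot": [0, 0, 0], "jaw": 4.55}, {"translation": [0, 0, -0.2], "delta_rot": [0, 0, 0], "jaw": 4.55}, {"translation": [0, 0, -0.2], "delta_rot": [0, 0, 0], "jaw": 4.55}]}}

```text
time: 9.75
tool_pos: [0.5243, 0.2087, 0.0853]
tool_rot: [-0.0, -0.155, 0.988, -0.0]
contact_force: [-0.3, 0.4, -1.0]
gripper_width: 0.539
grasp_force: 13.5
```

Released: only about 1 N of load after 2 mm of lift. Continuing straight up.

Request:
{"name": "send_rows", "arguments": {"steps": [{"translation": [0, 0, -0.2], "delta_rot": [0, 0, 0], "jaw": 4.55}, {"translation": [0, 0, -0.5], "delta_rot": [0, 0, 0], "jaw": 4.55}, {"translation": [0, 0, -0.9], "delta_rot": [0, 0, 0], "jaw": 4.55}, {"translation": [0, 0, -1.4], "delta_rot": [0, 0, 0], "jaw": 4.55}, {"translation": [0, 0, -2], "delta_rot": [0, 0, 0], "jaw": 4.55}, {"translation": [0, 0, -2.6], "delta_rot": [0, 0, 0], "jaw": 4.55}, {"translation": [0, 0, -3.0], "delta_rot": [0, 0, 0], "jaw": 4.55}, {"translation": [0, 0, -3.0], "delta_rot": [0, 0, 0], "jaw": 4.55}]}}

```text
time: 10.55
tool_pos: [0.5249, 0.2089, 0.1164]
tool_rot: [0.001, -0.155, 0.988, 0.0]
contact_force: [-0.3, -0.9, -0.6]
gripper_width: 0.538
grasp_force: 13.5
```

```bash
python3 - <<'E'
from h import *
a=np.load('/tmp/t.npz'); P,im=a['P'],a['im']; z=P[...,2]*1000
# tray: rim and floor
W=np.zeros(z.shape,bool); W[125:245,280:378]=1
for lo,hi in((-3,12),(40,50)):
    m=W&(z>lo)&(z<hi)&(im.min(2)>175 if lo<0 else True)
    m=cv2.morphologyEx(m.astype(np.uint8),cv2.MORPH_OPEN,np.ones((3,3))) if lo<0 else m.astype(np.uint8)
    k,l,st,_=cv2.connectedComponentsWithStats(m); i=1+np.argmax(st[1:,4]); p=P[l==i]
    r=cv2.minAreaRect((p[:,:2]*1000).astype(np.float32)); print(lo,np.round(r[0],1),np.round(r[1],1),r[2],np.median(p[:,2])*1000,st[i])
f=grab('side'); cv2.imwrite('pics/d.png',cv2.resize(f['im'],(640,480)))
togo([.5965,-.1948,.13],90+3.3)
E
```

```text
Traceback (most recent call last):
ValueError: attempt to get argmax of an empty sequence
```

```bash
python3 - <<'E'
from h import *
a=np.load('/tmp/t.npz'); P=a['P']; z=P[...,2]*1000
W=np.zeros(z.shape,bool); W[130:240,282:374]=1
m=(W&(z>41)&(z<49)).astype(np.uint8)
k,l,st,_=cv2.connectedComponentsWithStats(m); i=1+np.argmax(st[1:,4]); p=P[l==i]
r=cv2.minAreaRect((p[:,:2]*1000).astype(np.float32)); print(np.round(r[0],1),np.round(r[1],1),r[2],st[i])
f=grab('side'); cv2.imwrite('pics/d.png',cv2.resize(f['im'],(640,480)))
togo([.5965,-.1948,.13],90+3.3)
E
```

```text
[ 596.5 -194.8] [291.2 231.1] 3.2842915058135986 [ 285  134   88   99 1565]
t 10.6 pos [0.5246 0.2088 0.1159] go cm [  5.51 -40.62  -1.42] rot [0.    0.001 0.254] F [ 0.9  0.5 -0.6] g 13.5 w mm 45.8 j [ 0.25  0.03  1.87 -0.    1.25 -1.64]
```

View pics/d.png

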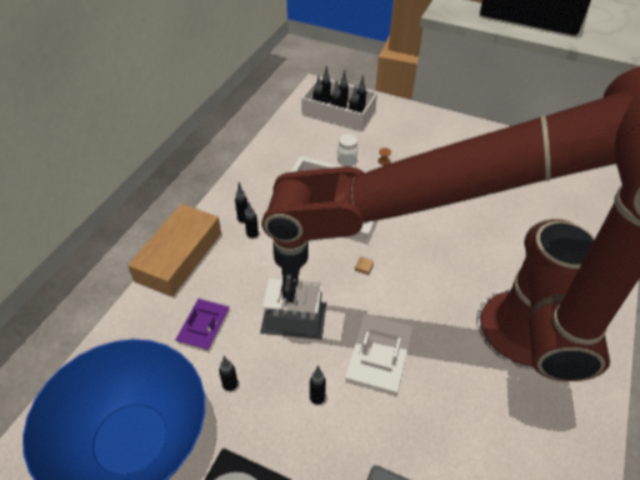

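The side view shows the cover hanging level above the grey box at (292,298). Carrying it to the tray.

Request:
{"name": "send_rows", "arguments": {"steps": [{"translation": [0.1, -0.8, -0.8], "delta_rot": [0, 0, 0.01], "jaw": 4.55}, {"translation": [0.3, -2.4, -1.5], "delta_rot": [0, 0, 0.02], "jaw": 4.55}, {"translation": [0.7, -5, -2], "delta_rot": [0, 0, 0.04], "jaw": 4.55}, {"translation": [1.1, -8.2, -2], "delta_rot": [0, 0, 0.06], "jaw": 4.55}, {"translation": [1.5, -11.4, -2], "delta_rot": [0, 0, 0.08], "jaw": 4.55}, {"translation": [2, -14.6, -2], "delta_rot": [0, 0, 0.1], "jaw": 4.55}, {"translation": [2.4, -17.8, -2], "delta_rot": [0, 0, 0.12], "jaw": 4.55}, {"translation": [2.8, -21, -2], "delta_rot": [0, 0, 0.14], "jaw": 4.55}]}}

```text
time: 11.4
tool_pos: [0.5621, -0.0024, 0.136]
tool_rot: [0.0, -0.084, 0.996, -0.0]
contact_force: [1.0, 0.6, -0.6]
gripper_width: 0.536
grasp_force: 13.5
```

```bash
python3 -c "
from h import *
togo([.5965,-.1948,.136],93.3)"
```

```text
t 11.4 pos [ 0.5621 -0.0024  0.136 ] go cm [ -0.16 -19.54   0.02] rot [-0.001  0.001  0.112] F [ 1.   0.6 -0.6] g 13.5 w mm 45.7 j [-0.14 -0.    1.86 -0.    1.29 -1.88]
```

Request:
{"name": "send_rows", "arguments": {"steps": [{"translation": [0, -3.2, 0], "delta_rot": [0, 0, 0.02], "jaw": 4.55}, {"translation": [0, -6.4, 0], "delta_rot": [0, 0, 0.04], "jaw": 4.55}, {"translation": [-0.1, -9.6, 0], "delta_rot": [0, 0, 0.06], "jaw": 4.55}, {"translation": [-0.1, -12.8, 0], "delta_rot": [0, 0, 0.08], "jaw": 4.55}, {"translation": [-0.1, -15.8, 0], "delta_rot": [0, 0, 0.1], "jaw": 4.55}, {"translation": [-0.2, -18, 0], "delta_rot": [0, 0, 0.112], "jaw": 4.55}, {"translation": [-0.2, -19.2, 0], "delta_rot": [0, 0, 0.112], "jaw": 4.55}, {"translation": [-0.2, -19.5, 0], "delta_rot": [0, 0, 0.112], "jaw": 4.55}]}}

```text
time: 12.2
tool_pos: [0.5972, -0.1929, 0.1355]
tool_rot: [0.0, -0.029, 1.0, 0.0]
contact_force: [0.3, 0.7, 0.1]
gripper_width: 0.537
grasp_force: 13.5
```

Request:
{"name": "send_rows", "arguments": {"steps": [{"translation": [0, 0, 0.2], "delta_rot": [0, 0, 0], "jaw": 4.55}, {"translation": [0, 0, 0.8], "delta_rot": [0, 0, 0], "jaw": 4.55}, {"translation": [0, 0, 1.6], "delta_rot": [0, 0, 0], "jaw": 4.55}, {"translation": [0, 0, 2.6], "delta_rot": [0, 0, 0], "jaw": 4.55}, {"translation": [0, 0, 3.6], "delta_rot": [0, 0, 0], "jaw": 4.55}, {"translation": [0, 0, 4.4], "delta_rot": [0, 0, 0], "jaw": 4.55}, {"translation": [0, 0, 5], "delta_rot": [0, 0, 0], "jaw": 4.55}, {"translation": [0, 0, 5], "delta_rot": [0, 0, 0], "jaw": 4.55}]}}

```text
time: 13.0
tool_pos: [0.5964, -0.1912, 0.0838]
tool_rot: [-0.001, -0.03, 1.0, 0.001]
contact_force: [-0.3, -0.3, -0.1]
gripper_width: 0.533
grasp_force: 13.5
```

```bash
python3 - <<'E'
from h import *
f=grab('side'); cv2.imwrite('pics/e.png',cv2.resize(f['im'][90:230,200:340],(560,560)))
togo([.5965,-.1948,.041],93.3)
E
```

```text
t 13.05 pos [ 0.5968 -0.1915  0.0846] go cm [ 0.05 -0.33  4.36] rot [ 0.001 -0.001  0.002] F [ 0.6 -0.2 -0.7] g 13.5 w mm 45.8 j [-0.43  0.2   1.73  0.    1.21 -2.06]
```

View pics/e.png

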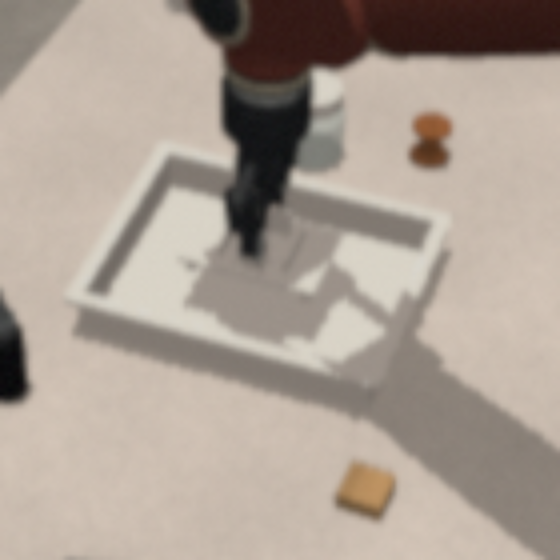

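The cover is over the tray interior, around (265,250) in the crop, well clear of the walls. Lowering.

Request:
{"name": "send_rows", "arguments": {"steps": [{"translation": [0, 0, 0.5], "delta_rot": [0, 0, 0], "jaw": 4.55}, {"translation": [0, 0, 1.2], "delta_rot": [0, 0, 0], "jaw": 4.55}, {"translation": [0, 0, 2], "delta_rot": [0, 0, 0], "jaw": 4.55}, {"translation": [0, 0, 2.8], "delta_rot": [0, 0, 0], "jaw": 4.55}, {"translation": [0, 0, 3.3], "delta_rot": [0, 0, 0], "jaw": 4.55}, {"translation": [0, 0, 3.6], "delta_rot": [0, 0, 0], "jaw": 4.55}, {"translation": [0, 0, 3.8], "delta_rot": [0, 0, 0], "jaw": 4.55}, {"translation": [0, 0, 3.8], "delta_rot": [0, 0, 0], "jaw": 4.55}]}}

```text
time: 13.85
tool_pos: [0.5971, -0.1916, 0.0471]
tool_rot: [-0.0, -0.03, 1.0, 0.0]
contact_force: [-0.8, 0.5, -1.4]
gripper_width: 0.539
grasp_force: 13.5
```

Request:
{"name": "send_rows", "arguments": {"steps": [{"translation": [0, 0, 0.05], "delta_rot": [0, 0, 0], "jaw": 4.55}, {"translation": [0, 0, 0.1], "delta_rot": [0, 0, 0], "jaw": 4.55}, {"translation": [0, 0, 0.15], "delta_rot": [0, 0, 0], "jaw": 4.55}, {"translation": [0, 0, 0.2], "delta_rot": [0, 0, 0], "jaw": 4.55}, {"translation": [0, 0, 0.25], "delta_rot": [0, 0, 0], "jaw": 4.55}, {"translation": [0, 0, 0.3], "delta_rot": [0, 0, 0], "jaw": 4.55}, {"translation": [0, 0, 0.35], "delta_rot": [0, 0, 0], "jaw": 4.55}, {"translation": [0, 0, 0.35], "delta_rot": [0, 0, 0], "jaw": 4.55}]}}

```text
time: 14.65
tool_pos: [0.5971, -0.1916, 0.0437]
tool_rot: [-0.0, -0.03, 1.0, 0.0]
contact_force: [-1.3, -0.1, -1.0]
gripper_width: 0.534
grasp_force: 13.5
```

Request:
{"name": "send_rows", "arguments": {"steps": [{"translation": [0, 0, 0.03], "delta_rot": [0, 0, 0], "jaw": 4.55}, {"translation": [0, 0, 0.06], "delta_rot": [0, 0, 0], "jaw": 4.55}, {"translation": [0, 0, 0.1], "delta_rot": [0, 0, 0], "jaw": 4.55}, {"translation": [0, 0, 0.13], "delta_rot": [0, 0, 0], "jaw": 4.55}, {"translation": [0, 0, 0.16], "delta_rot": [0, 0, 0], "jaw": 4.55}, {"translation": [0, 0, 0.2], "delta_rot": [0, 0, 0], "jaw": 4.55}, {"translation": [0, 0, 0.2], "delta_rot": [0, 0, 0], "jaw": 4.55}, {"translation": [0, 0, 0.2], "delta_rot": [0, 0, 0], "jaw": 4.55}]}}

```text
time: 15.45
tool_pos: [0.5971, -0.1916, 0.0418]
tool_rot: [-0.0, -0.03, 1.0, 0.0]
contact_force: [0.3, 0.1, -1.0]
gripper_width: 0.537
grasp_force: 13.5
```

Request:
{"name": "send_rows", "arguments": {"steps": [{"translation": [0, 0, 0.02], "delta_rot": [0, 0, 0], "jaw": 4.55}, {"translation": [0, 0, 0.04], "delta_rot": [0, 0, 0], "jaw": 4.55}, {"translation": [0, 0, 0.06], "delta_rot": [0, 0, 0], "jaw": 4.55}, {"translation": [0, 0, 0.08], "delta_rot": [0, 0, 0], "jaw": 4.55}, {"translation": [0, 0, 0.08], "delta_rot": [0, 0, 0], "jaw": 4.55}, {"translation": [0, 0, 0.08], "delta_rot": [0, 0, 0], "jaw": 4.55}, {"translation": [0, 0, 0.08], "delta_rot": [0, 0, 0], "jaw": 4.55}, {"translation": [0, 0, 0.08], "delta_rot": [0, 0, 0], "jaw": 4.55}]}}

```text
time: 16.25
tool_pos: [0.5972, -0.1917, 0.0414]
tool_rot: [0.0, -0.03, 1.0, -0.0]
contact_force: [-2.4, 0.4, 4.6]
gripper_width: 0.538
grasp_force: 13.2
```

Request:
{"name": "send_rows", "arguments": {"steps": [{"translation": [0, 0.02, 0], "delta_rot": [0, 0, 0], "jaw": 4.6}, {"translation": [0, 0.07, 0], "delta_rot": [0, 0, 0], "jaw": 4.7}, {"translation": [0, 0.12, 0], "delta_rot": [0, 0, 0], "jaw": 4.8}, {"translation": [0, 0.17, 0], "delta_rot": [0, 0, 0], "jaw": 4.9}, {"translation": [0, 0.22, 0], "delta_rot": [0, 0, 0], "jaw": 5.0}, {"translation": [0, 0.27, 0], "delta_rot": [0, 0, 0], "jaw": 5.1}, {"translation": [0, 0.3, 0], "delta_rot": [0, 0, 0], "jaw": 5.2}, {"translation": [0, 0.3, 0], "delta_rot": [0, 0, 0], "jaw": 5.3}]}}

```text
time: 17.05
tool_pos: [0.5968, -0.1884, 0.0408]
tool_rot: [-0.0, -0.03, 1.0, 0.0]
contact_force: [-0.5, 0.7, 0.6]
gripper_width: 0.62
grasp_force: 0.0
```

Request:
{"name": "send_rows", "arguments": {"steps": [{"translation": [0, 0, 0], "delta_rot": [0, 0, 0], "jaw": 5.5}, {"translation": [0, 0, 0], "delta_rot": [0, 0, 0], "jaw": 5.8}, {"translation": [0, 0, 0], "delta_rot": [0, 0, 0], "jaw": 6.1}, {"translation": [0, 0, 0], "delta_rot": [0, 0, 0], "jaw": 6.4}, {"translation": [0, 0, 0], "delta_rot": [0, 0, 0], "jaw": 6.6}, {"translation": [0, 0, 0], "delta_rot": [0, 0, 0], "jaw": 6.6}, {"translation": [0, 0, 0], "delta_rot": [0, 0, 0], "jaw": 6.6}, {"translation": [0, 0, 0], "delta_rot": [0, 0, 0], "jaw": 6.6}]}}

```text
time: 17.85
tool_pos: [0.597, -0.1886, 0.041]
tool_rot: [-0.0, -0.03, 1.0, -0.0]
contact_force: [-0.6, -0.3, -0.6]
gripper_width: 0.77
grasp_force: 0.0
```

```bash
python3 -c "
from h import *
togo([.5965,-.1948,.2],93.3)"
```

```text
t 17.85 pos [ 0.597  -0.1886  0.041 ] go cm [  0.08  -0.62 -15.9 ] rot [-0.    -0.     0.002] F [-0.6 -0.3 -0.6] g 0.0 w mm 65.8 j [-0.42  0.26  1.75 -0.    1.14 -2.05]
```

Request:
{"name": "send_rows", "arguments": {"steps": [{"translation": [0, 0, -0.5], "delta_rot": [0, 0, 0], "jaw": 6.6}, {"translation": [0, 0, -1.5], "delta_rot": [0, 0, 0], "jaw": 6.6}, {"translation": [0, 0, -3], "delta_rot": [0, 0, 0], "jaw": 6.6}, {"translation": [0, 0, -5.5], "delta_rot": [0, 0, 0], "jaw": 6.6}, {"translation": [0, 0, -9], "delta_rot": [0, 0, 0], "jaw": 6.6}, {"translation": [0, 0, -12], "delta_rot": [0, 0, 0], "jaw": 6.6}, {"translation": [0, 0, -15], "delta_rot": [0, 0, 0], "jaw": 6.6}, {"translation": [0, 0, -17], "delta_rot": [0, 0, 0], "jaw": 6.6}]}}

```text
time: 18.65
tool_pos: [0.598, -0.1891, 0.216]
tool_rot: [0.003, -0.03, 1.0, -0.001]
contact_force: [0.8, -0.8, 0.6]
gripper_width: 0.766
grasp_force: 0.0
```

```bash
python3 - <<'E'
from h import *
f=grab('wrist'); P=cloud(f); g=grab('side')
cv2.imwrite('pics/f.png',np.hstack([cv2.resize(f['im'],(400,300)),cv2.resize(g['im'],(400,300))]))
m=(np.abs(P[...,0]-.597)<.09)&(np.abs(P[...,1]+.19)<.07)&(P[...,2]>.014)&(P[...,2]<.027)&(f['range_z']>0)
m=cv2.morphologyEx(m.astype(np.uint8),cv2.MORPH_OPEN,np.ones((3,3)))>0
p=P[m]; r=cv2.minAreaRect((p[:,:2]*1000).astype(np.float32)); print(r,m.sum())
A=np.c_[p[:,:2]-p[:,:2].mean(0),np.ones(len(p))]; print(np.linalg.lstsq(A,p[:,2],rcond=None)[0])
togo([.6,-.19,.2],93.3)
E
```

```text
((596.0625610351562, -189.44993591308594), (126.32572937011719, 84.1683120727539), 3.4080121517181396) 8924
[-0.0007573  -0.00024745  0.02112034]
t 18.75 pos [ 0.5992 -0.1896  0.2174] go cm [-0.06 -0.03  1.74] rot [-0.005  0.009  0.002] F [-0.   0.1 -0.4] g 0.0 w mm 66.2 j [-0.42  0.07  1.64  0.    1.42 -2.05]
```

View pics/f.png

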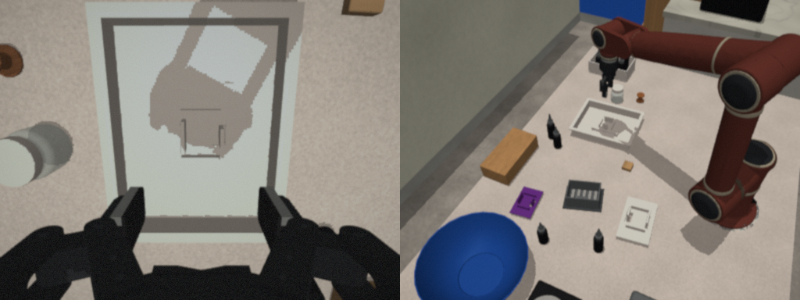

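The left half shows the cover flat and upright in the tray, with its grips at (200,140). The depth puts its plate top at z = 21 mm with no tilt. The right half shows the open box at (583,195) and the bystanders where they were. Handing in.

```bash
python3 -c "
from plant import *
print(job_done())"
```

```text
the job is handed in; nothing more can be done
None
```

The cover is off the box and lies flat, right way up and let go in the white tray; the tab was pressed with at most 13.5 N in the readings (limit 18 N), nothing else was moved, and the job is handed in at about 19 s.

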